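Turn over the buckle plate at the soldering rest

ROBOT

A 6-joint arm with a two-finger parallel gripper is mounted at the origin on the work surface. World frame = base frame: x ahead of the robot, y to its left, z up, the work surface at z = 0. Lengths are in m, angles in rad, forces in N, time in s.
With the tool pointing down it reaches from about 0.35 to 0.775 m from the base axis. Payload 5.5 kg.
Tool frame: the origin (TCP) lies midway between the tips of the shut fingers; the grasp point (between the pads) lies 19 mm behind it; z points along the fingers, y is the line along which they close (so a half turn about z gives the same grasp; the last joint's range is limited). The gripper opens to 85 mm and grips with 20 to 120 N. Pads are 22 mm wide; open, the fingers measure 114 mm over their backs; the gripper's body (76 mm by 85 mm) begins 54 mm behind the grasp point. The pads swing forward as they close: fully open they stand 13 mm farther back than shut.
Start: joints at [1.041, 0.313, 0.046, 1.304, 0, 1.431], TCP at [0.219, 0.532, 0.231] pointing down, gripper open.
Joint ranges: [-2.76, 2.76], [-0.86, 1.69], [-1.03, 1.26], [-2.2, 2.34], [-1.47, 1.5], [-3.14, 3.14]. Speed limits (rad/s): [2.57, 2.57, 3.14, 3.14, 3.14, 3.14].

INTERFACE

Orientations are given as a unit quaternion [w, x, y, z].
In Python, from workcell import get_state, read_camera, camera_info, hand_in, recognise gives the robot as it stands.
- The arm moves only by the tool arm_command, never from a script. Its argument "moves" is one flat list of numbers, 7 for each row, row after row: the opening, from -1 (shut) to 1 (fully open), then the shift along the tool's x, y, z in mm, then the turn, a rotation vector about the tool's x, y, z in rad. A call has 1 to 8 rows; each row shifts and turns the commanded pose from where the row before left it, along the tool's axes as they then stand; what a row does not reach is not made up. A row lasts 1/8 s, in which the tool goes at most 62.5 mm and 10.7 degrees, less where a joint would pass 70% of its speed; a pose out of reach is approached as far as the arm can. A call with a gripper value outside its range is refused whole. The fingers move at their own pace and stop on an object; "newtons" is the grip in N (left out, the last holds). Time passes only in rows, so rows that do not move let the fingers close. It gives the time, the measured TCP pose, the force, the opening and the grip force at its end, in the units of the state.
- get_state(): the state, without advancing time (a new reading comes with each control period).
- read_camera(name): name is "side" or "top" or "wrist"; returns (picture, depth): 420x560x3 uint8, blue, green, red; 420x560 float32, m along the optical axis (not along the pixel's ray), 0 where there is no reading.
- camera_info(name): a dict with "fovy" (degrees; the focal length in pixels is half the picture's height over the tangent of half this angle, whatever the lens; pixels are square), "cx", "cy" (the principal point, pixels), "eye" and "orientation" of the camera in the world; the wrist camera has in their place "tool_from_camera" (4x4, takes a point from camera to tool coordinates, whose origin is the TCP and whose axes are the flange's). Camera axes: x right, y down, z forward; pixel columns grow to the right and rows downward; lengths in m; the calibration is good to about 2 mm. A picture is of the moment at which its call begins: read the wrist's pose just before it. camera_info takes no time and is no camera call.
- hand_in(): hands the job in; it is judged then, once.
Trained networks look in the newest picture that a camera, given by its name, has taken for a name from the list of things; names that differ only in an ending like _2 or _b are one class to them, and where a whole thing is asked for, a point or a joint stands for the part that bears it (a point fixed in the world has none). Each returns a list of dicts, best first, with "confidence" (0 to 1); they miss things now and then, are a little off and sometimes report something else, mostly with a low value. They report only what shows in the picture. A call takes as long as a camera call. They do not tell look-alikes from the thing itself.
- recognise(camera, label): "point" ([column, row] in pixels, amid what is visible of it).
The state is a dict: "clock": time; "joint_pos": joint angles; "qvel": joint speeds; "tau": joint torques, N m; "tcp_pos": TCP position; "orientation": TCP orientation; "wrist_force": force on the tool from outside, world axes, zero at the start; "ft_torque": the same for the moment, N m; "finger_gap": finger opening in m; "grip_force": force on a finger pad.
Only numpy, scipy, OpenCV 4.12 (cv2) and the standard library are available. Lean on these libraries where they do the work, as an engineer would, in place of code of your own. Each camera call takes 0.05 s, during which the arm holds its last target. There are 200 camera calls.

TASK

Shut off the bench burner first by turning its gas knob fully clockwise to the stop. Then take the one brass buckle plate that shows its smooth side, turn it over so that its round collar faces out like the other two, and seat it again in its own bay of the sloped rest, tongue end up. Leave the other two plates and the tools on the bench where they are.

Things in the scene. Friction and masses are not known exactly. Their poses are not given: they have to be found in the camera images.
- rest: fixed steel rest 228 mm wide (y), 100 mm deep, origin on the table under its middle. Three bays 72 mm apart. Its face leans back 35 deg from vertical: in its axes up the slope is (-0.574, 0, 0.819), out of it (0.819, 0, 0.574). Plates lean on it, lower end on a ledge square to the slope, 22 mm deep. The face is 50 mm long up the slope: the top 40 mm of a plate stands free above it
- bay_r (a point): where the origin of a plate seated in the bay at the rest's -y end lies (33 mm in x, -72 mm in y, 32 mm up from the rest's origin)
- bay_m (a point): the same for the middle bay. Each bay is 68 mm wide between fins 4 mm thick, 12 mm proud of the face and 40 mm long up the slope; a gap 38 mm wide up the middle of its face takes a collar
- bay_l (a point): the same for the bay at the rest's +y end
- plate_a: buckle plate that starts smooth side out, brass, 280 g, 8 mm thick: wide part 58 mm wide, 58 mm long, then a tongue 36 mm wide up to 90 mm total length. One face has a round collar 22 mm across, 5 mm high, centred 30 mm above the lower end; the other is smooth. Origin: mid-thickness at the middle of the wide lower end; z towards the tongue end, x out of the collar face
- plate_b: a plate like plate_a that already shows its collar, to be left alone; same size and axes
- plate_c: a plate that already shows its collar, to be left alone; same size and axes
- gas_knob (a joint): angle of the gas knob on the bench burner (rad): 0 fully open, 2.2 closed against the stop; grows clockwise seen from above
- gas_knob_grip (a point): point on the upright axis of the gas knob at the height to grip its bar. The point's x axis runs along the bar, and turns with the knob
- burner: fixed bench burner: grey block 100 x 100 x 40 mm, the black knob on its top centre; a burner tube 32 mm thick and 185 mm tall stands 115 mm in x and -75 mm in y from the block's centre, joined by a low pipe. Origin under the block's centre
- bench_block: bystander: steel block 65 x 65 x 22 mm, origin under its centre
- mallet: bystander: small mallet, head 85 mm along y and 38 mm thick at the origin, wooden handle 200 mm to -x
- hammer: bystander: hammer 240 mm long lying along its x, handle to -x
- pliers: bystander: pliers 155 mm long lying along x, 12 mm high, jaws to +x
- cutters: bystander: a second such pair of pliers
- mandrel: bystander: steel ring mandrel, a slim cone standing 140 mm tall on a 60 mm foot, origin under its foot
Mind the look-alikes: they are no part of the job. Leave any grey look-alike of the plate_a alone.

How it is judged:
On the way, in this order (a step that is already met when the one before it is completed fails the run):
1. the gas knob is turned clockwise to its stop (value of joint gas_knob above 2.1 rad), for 0.2 s.
2. the reversed plate is lifted clear of the rest (height (world z) of plate_a above 0.06 m), for 0.2 s.
3. the plate sits in its bay again, collar out, tongue up (x of plate_a in the frame of rest between 0.0243 and 0.0423 m and z of plate_a in the frame of rest between 0.0243 and 0.0403 m and angle between plate_a's own z axis and vertical between 0.42 and 0.8 rad and angle between plate_a's own x axis and vertical between 0.72 and 1.2 rad and angle between the y axis of plate_a and the y axis of rest, either way round below 0.16 rad and (distance between plate_a and bay_r below 0.014 m or distance between plate_a and bay_m below 0.014 m or distance between plate_a and bay_l below 0.014 m) and linear speed of plate_a below 0.02 m/s and angular speed of plate_a below 0.2 rad/s), for 0.2 s.
At the end, for the whole second after the job is handed in: Knob within 0.1 rad of closed; the turned plate at rest on the ledge of its bay, origin within 8 mm in height and depth and 14 mm in all of the bay point, lean within 11 deg, width within 9 deg of the rest, collar out, tongue up; the other two plates within 12 mm of their start (all of step 3 and value of joint gas_knob above 2.1 rad and distance of each of plate_b, plate_c from where it was at the start of the episode below 0.012 m); the robot touches nothing.
It fails at once if the reversed plate is lifted while the gas is still open (distance of plate_a from where it was at the start of the episode above 0.03 m and value of joint gas_knob below 2 rad).
It fails at once if one of the other two plates is displaced by more than 20 mm (distance of any of plate_b, plate_c from where it was at the start of the episode above 0.02 m).
It fails at once if a bystander is moved by more than 30 mm (distance of any of bench_block, mallet, hammer, pliers, cutters, mandrel from where it was at the start of the episode above 0.03 m).
It also fails if it takes over 61 s, if anything falls off the work surface, if the arm or the gripper's body presses on something with over 40 N, if the wrist force passes 120 N, or if a joint passes its speed limit or range.

## Working session

There is one attempt and no reset: what is moved stays moved. The work goes in short steps, Python scripts to look and compute and a tool call to move; the robot and the scene stay as the last step left them, time stands still between calls to the robot, and variables do not carry over. Pictures are saved under pics/ and viewed, at most 10 in all, crops included, and the job is handed in when it is done.

Besides the shell and the picture viewer there is one more tool, called after "Request:" as name(argument=value, ...), one argument or row to a line, values as JSON. arm_command: Moves the arm, as the interface text tells. Its arguments: {"type":"object","properties":{"moves":{"type":"array"},"newtons":{"type":"number"}},"required":["moves"]}

```bash
mkdir -p pics; ls; cat > h.py <<'E'
import numpy as np,cv2
from scipy.spatial.transform import Rotation as R
from workcell import *
def q2R(q): return R.from_quat([q[1],q[2],q[3],q[0]]).as_matrix()
def cam(name):
    s=get_state(); i=camera_info(name); im,d=read_camera(name)
    if name=="wrist":
        T=np.eye(4);T[:3,:3]=q2R(s["orientation"]);T[:3,3]=s["tcp_pos"];T=T@np.array(i["tool_from_camera"])
    else:
        T=np.eye(4);o=np.array(i["orientation"]);T[:3,:3]=o if o.shape==(3,3) else q2R(o);T[:3,3]=i["eye"]
    f=im.shape[0]/2/np.tan(np.radians(i["fovy"])/2)
    v,u=np.mgrid[:im.shape[0],:im.shape[1]]
    P=np.stack([(u-i["cx"])/f*d,(v-i["cy"])/f*d,d],-1)@T[:3,:3].T+T[:3,3]
    P[d==0]=np.nan
    return im,d,P,T,f,i
E
python3 - <<'E'
from h import *
for n in ["top","side"]:
    im,d,P,T,f,i=cam(n); cv2.imwrite(f"pics/{n}0.png",im); print(n,i)
    np.savez(f"{n}0.npz",im=im,P=P,T=T)
    for l in ["rest","plate_a","gas_knob","burner","mandrel","mallet","hammer","pliers","bench_block"]:
        for r in recognise(n,l)[:4]:
            p=r["point"];u,v=int(p[0]),int(p[1]); print(l,np.round(p),round(r["confidence"],2),P[v,u].round(3))
print(get_state())
E
```

```text
pics
top {'fovy': 46.27162855000804, 'cx': 284.7762710766583, 'cy': 206.42548340767854, 'eye': array([ 0.33631655, -0.02760778,  1.59724797]), 'orientation': array([-0.04588386,  0.70728254, -0.70436482,  0.03893949])}
rest [341. 216.] 0.77 [ 0.494 -0.188  0.041]
rest [282. 246.] 0.74 [ 0.399 -0.003  0.027]
plate_a [348. 184.] 0.8 [ 0.592 -0.21   0.071]
plate_a [341. 229.] 0.79 [ 0.45  -0.187  0.071]
plate_a [404. 243.] 0.68 [ 0.41  -0.391  0.016]
plate_a [348. 208.] 0.53 [ 0.518 -0.209  0.081]
gas_knob [210. 207.] 0.73 [0.52  0.228 0.052]
gas_knob [350. 183.] 0.53 [ 0.594 -0.216  0.079]
gas_knob [216. 198.] 0.33 [0.553 0.208 0.045]
burner [216. 196.] 0.78 [0.561 0.21  0.033]
burner [208. 204.] 0.72 [0.527 0.228 0.073]
burner [284. 183.] 0.27 [ 0.603 -0.006  0.023]
mandrel [206. 267.] 0.68 [0.334 0.241 0.006]
mandrel [287. 188.] 0.6 [ 0.591 -0.019  0.017]
mallet [144. 162.] 0.84 [ 0.677  0.461 -0.004]
hammer [428. 165.] 0.66 [ 0.664 -0.474  0.022]
pliers [338. 269.] 0.55 [ 0.33  -0.182  0.017]
pliers [347. 215.] 0.37 [ 0.497 -0.203  0.073]
bench_block [282. 251.] 0.64 [ 0.383 -0.    
[... 881 characters left out ...]
.045]
{'clock': 1.0, 'joint_pos': array([ 1.04138294e+00,  3.13185851e-01,  4.61295265e-02,  1.30358796e+00,
       -1.02474161e-05,  1.43119799e+00]), 'qvel': array([ 0.00102042,  0.00058573,  0.00054859, -0.00012208,  0.00049946,
        0.00083484]), 'tau': array([ 1.71266467e-03, -4.80475509e+01,  2.98816627e+01,  2.64216687e-04,
       -9.20905268e-05,  5.60199311e-06]), 'tcp_pos': array([0.21855151, 0.53191101, 0.23134334]), 'orientation': array([2.97981774e-05, 1.93675813e-01, 9.81065581e-01, 7.01269045e-05]), 'wrist_force': array([-0.09939521, -0.06781531, -0.11899186]), 'ft_torque': array([-0.01119903, -0.00355358, -0.01045875]), 'grip_force': 0.0, 'finger_gap': 0.08559059701509801}
```

```bash
python3 - <<'E'
import cv2,numpy as np
a=cv2.imread("pics/top0.png");b=cv2.imread("pics/side0.png")
A=cv2.resize(a[120:300,120:460],(800,424),interpolation=cv2.INTER_CUBIC)
cv2.imwrite("pics/t1.png",A)
cv2.imwrite("pics/s1.png",cv2.resize(b[130:330,200:460],(780,600),interpolation=cv2.INTER_CUBIC))
E
```

```text
(no output)
```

View pics/t1.png

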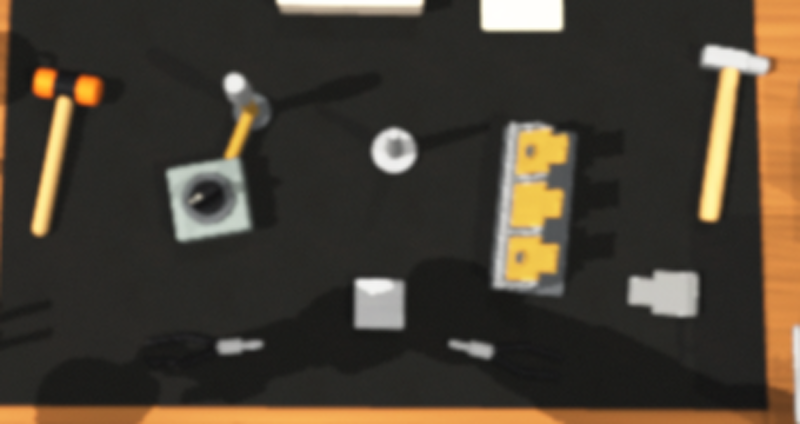

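View pics/s1.png

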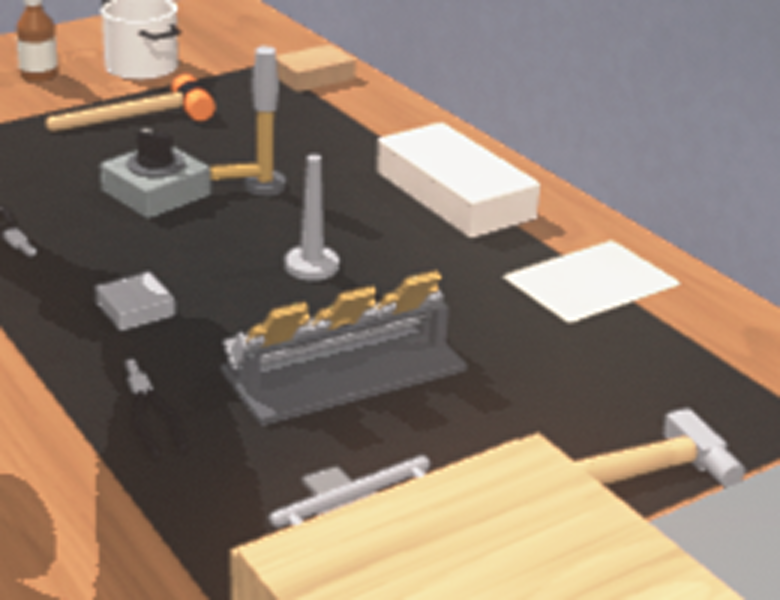

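```bash
cat >> h.py <<'E'
def plan(pos,Rt=None,n=None):
    s=get_state(); Rc=q2R(s["orientation"]); d=Rc.T@(np.array(pos)-s["tcp_pos"])*1000
    print("shift mm",d.round(1),"|",np.linalg.norm(d).round(1))
    if Rt is not None: print("rotvec",R.from_matrix(Rc.T@Rt).as_rotvec().round(3))
E
python3 - <<'E'
from h import *
print(np.array(camera_info("wrist")["tool_from_camera"]).round(3), camera_info("wrist")["fovy"])
z=np.load("top0.npz");P=z["P"];im=z["im"]
m=(P[...,2]>.033)&(P[...,2]<.046)&(abs(P[...,0]-.53)<.1)&(abs(P[...,1]-.22)<.1)
m=m.astype(np.uint8);n,l,st,c=cv2.connectedComponentsWithStats(m);k=1+np.argmax(st[1:,4])
pts=P[l==k][:,:2].astype(np.float32);r=cv2.minAreaRect(pts);print("block",r)
m=(P[...,2]>.055)&(np.hypot(P[...,0]-r[0][0],P[...,1]-r[0][1])<.04);print("knob",P[m].mean(0),P[m].max(0),m.sum(), P[m].round(3)[:40])
plan([.46,.225,.28])
E
```

```text
[[-0.    -0.946 -0.324  0.084]
 [ 1.    -0.     0.001 -0.001]
 [-0.001 -0.324  0.946 -0.144]
 [ 0.     0.     0.     1.   ]] 59.27213987738144
block ((0.5374191403388977, 0.23510409891605377), (0.1133759543299675, 0.09980805218219757), 9.94274616241455)
knob [0.52978557 0.23224773 0.07297456] [0.55141443 0.26296874 0.09092633] 129 [[0.551 0.232 0.056]
 [0.551 0.228 0.06 ]
 [0.547 0.22  0.085]
 [0.547 0.246 0.061]
 [0.548 0.243 0.06 ]
 [0.545 0.228 0.078]
 [0.545 0.224 0.082]
 [0.545 0.221 0.082]
 [0.545 0.218 0.081]
 [0.547 0.217 0.066]
 [0.545 0.263 0.057]
 [0.545 0.25  0.057]
 [0.545 0.244 0.057]
 [0.545 0.241 0.056]
 [0.545 0.237 0.059]
 [0.541 0.23  0.084]
 [0.54  0.226 0.091]
 [0.541 0.224 0.084]
 [0.541 0.22  0.085]
 [0.541 0.217 0.084]
 [0.542 0.215 0.082]
 [0.542 0.247 0.056]
 [0.538 0.236 0.083]
 [0.538 0.233 0.084]
 [0.538 0.23  0.084]
 [0.539 0.227 0.081]
 [0.537 0.222 0.091]
 [0.538 0.22  0.087]
 [0.538 0.218 0.083]
 [0.538 0.214 0.087]
 [0.539 0.213 0.075]
 [0.538 0.257 0.056]
 [0.539 0.251 0.055]
 [0.538 0.247 0.059]
 [0.535 0.239 0.085]
 [0.534 0.235 0.088]
 [0.535 0.232 0.086]
 [0.535 0.23  0.082]
 [0.535 0.227 0.084]
 [0.534 0.222 0.091]]
shift mm [-340.  -192.1  -48.7] | 393.5
```

Request:
arm_command(
  moves=[1,-50,-20,0,0,0,0,1,-50,-20,0,0,0,0,1,-50,-20,0,0,0,0,1,-50,-20,0,0,0,0,1,-50,-20,5,0,0,0,1,-50,-20,8,0,0,0,1,-50,-20,8,0,0,0,1,-50,-20,8,0,0,0],
)

```text
clock: 2.0
tcp_pos: [0.529, 0.2306, 0.2023]
orientation: [0.0, 0.194, 0.981, 0.0]
wrist_force: [1.7, 1.5, -0.3]
finger_gap: 0.0852
grip_force: 0.0
```

```bash
python3 - <<'E'
from h import *
s=get_state();print(s["clock"],s["tcp_pos"],s["joint_pos"].round(3),np.abs(s["qvel"]).max())
im,d,P,T,f,i=cam("wrist"); cv2.imwrite("pics/w1.png",im); np.savez("w1.npz",im=im,P=P)
m=(P[...,2]>.07)&(P[...,2]<.11)&(np.hypot(P[...,0]-.528,P[...,1]-.228)<.05)
q=P[m];h,b=np.histogram(q[:,2],20);print(h,b.round(3))
top=q[q[:,2]>np.percentile(q[:,2],60)-.004][:,:2]
m2=(P[...,2]>np.percentile(q[:,2],60)-.004)&m
print(cv2.minAreaRect(q[:,:2].astype(np.float32)),cv2.minAreaRect(P[m2][:,:2].astype(np.float32)))
m=(P[...,2]>.035)&(P[...,2]<.045);print(cv2.minAreaRect(P[m][:,:2].astype(np.float32)))
E
```

```text
2.0 [0.52895735 0.23056405 0.20226383] [ 0.272  0.326 -0.007  1.237  0.     0.662] 0.6750737127719532
[ 10   6  13  14  14  12  12  16  12  16  10  15  15  20  42  91 229 419
 234  33] [0.07  0.071 0.072 0.073 0.074 0.075 0.075 0.076 0.077 0.078 0.079 0.08
 0.081 0.082 0.082 0.083 0.084 0.085 0.086 0.087 0.088]
((0.5311364531517029, 0.23190772533416748), (0.014324862509965897, 0.04530025273561478), 33.50309753417969) ((0.531144380569458, 0.23187364637851715), (0.0142907053232193, 0.04524149000644684), 33.73073196411133)
((0.5661717653274536, 0.22124333679676056), (0.4801499843597412, 0.19761386513710022), 80.08092498779297)
```

View pics/w1.png

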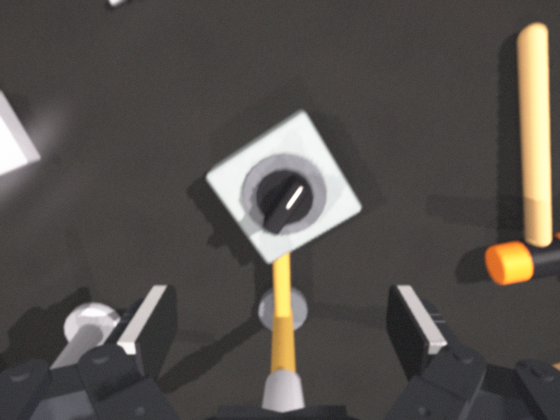

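Request:
arm_command(
  moves=[0.5,0,0,0,0,0,-0.182,0.5,0,0,0,0,0,-0.182,0.5,0,0,0,0,0,-0.182,0.5,0,0,0,0,0,-0.182,0.5,0,0,0,0,0,-0.182,0.5,0,0,0,0,0,-0.182,0.5,0,0,0,0,0,-0.182,0.5,0,0,0,0,0,-0.182],
)

```text
clock: 3.05
tcp_pos: [0.5276, 0.2321, 0.2023]
orientation: [0.0, -0.511, 0.86, 0.0]
wrist_force: [-0.0, 0.1, -0.3]
finger_gap: 0.0643
grip_force: 0.0
```

Request:
arm_command(
  moves=[0.5,0,0,0,0,0,-0.182,0.5,0,0,0,0,0,-0.182,0.5,0,0,0,0,0,-0.182,0.5,0,0,0,0,0,-0.182,0.5,0,0,0,0,0,-0.182,0.5,0,0,0,0,0,-0.182,0.5,0,0,0,0,0,0],
)

```text
clock: 3.92
tcp_pos: [0.5276, 0.232, 0.2023]
orientation: [-0.0, 0.881, -0.473, -0.0]
wrist_force: [-0.2, -0.2, 0.5]
finger_gap: 0.0643
grip_force: 0.0
```

```bash
python3 - <<'E'
from h import *
s=get_state();print(s["clock"],s["tcp_pos"],s["joint_pos"].round(3),np.abs(s["qvel"]).max())
im,d,P,T,f,i=cam("wrist"); cv2.imwrite("pics/w2.png",im)
m=(P[...,2]>.07)&(P[...,2]<.11)&(np.hypot(P[...,0]-.528,P[...,1]-.228)<.04)
r=cv2.minAreaRect(P[m][:,:2].astype(np.float32));print(r)
c=r[0];plan([c[0],c[1],.062])
y=q2R(s["orientation"])[:,1];print(np.degrees(np.arctan2(y[1],y[0])))
m=(P[...,2]>.047)&(P[...,2]<.06)&(np.hypot(P[...,0]-.528,P[...,1]-.228)<.05);print(cv2.minEnclosingCircle(P[m][:,:2].astype(np.float32)))
E
```

```text
3.925 [0.52757459 0.23202878 0.20232455] [ 0.275  0.325 -0.008  1.237  0.    -1.881] 0.06306083884471073
((0.5316756963729858, 0.23117142915725708), (0.013791302219033241, 0.04526105523109436), 33.580810546875)
shift mm [  3.   -2.9 140.3] | 140.4
-146.45470322062843
((0.5316109657287598, 0.23141397535800934), 0.03555521368980408)
```

Request:
arm_command(
  moves=[0.5,1,-1,50,0,0,0,0.5,1,-1,50,0,0,0,0.5,1,-1,40,0,0,0,-1,0,0,0,0,0,0,-1,0,0,0,0,0,0,-1,0,0,0,0,0,0,-1,0,0,0,0,0,0],
  newtons=60,
)

```text
clock: 4.85
tcp_pos: [0.5333, 0.2314, 0.0649]
orientation: [-0.001, 0.881, -0.472, 0.001]
wrist_force: [-2.2, -0.7, 6.4]
finger_gap: 0.0127
grip_force: 59.8
```

Request:
arm_command(
  moves=[-1,0,0,0,0,0,0.175,-1,0,0,0,0,0,0.175,-1,0,0,0,0,0,0.175,-1,0,0,0,0,0,0.175,-1,0,0,0,0,0,0.175,-1,0,0,0,0,0,0.175,-1,0,0,0,0,0,0.175,-1,0,0,0,0,0,0.175],
)

```text
clock: 5.85
tcp_pos: [0.5327, 0.2328, 0.0655]
orientation: [0.002, -0.373, 0.928, 0.0]
wrist_force: [-4.3, -0.4, 12.4]
finger_gap: 0.013
grip_force: 245.1
```

Request:
arm_command(
  moves=[-1,0,0,0,0,0,0.175,-1,0,0,0,0,0,0.175,-1,0,0,0,0,0,0.175,-1,0,0,0,0,0,0.175,-1,0,0,0,0,0,0.11,-1,0,0,0,0,0,0,-1,0,0,0,0,0,0],
)

```text
clock: 6.72
tcp_pos: [0.5325, 0.2333, 0.066]
orientation: [0.004, -0.035, 0.999, -0.005]
wrist_force: [2.7, -20.4, 13.2]
finger_gap: 0.0131
grip_force: 1132.5
```

```bash
python3 - <<'E'
from h import *
s=get_state();print(s["joint_pos"].round(3),s["ft_torque"],s["tcp_pos"])
E
```

```text
[ 0.281  0.421 -0.218  0.926 -0.012  0.211] [-4.13061949 -0.2255452  34.48745997] [0.53249932 0.23329542 0.06604031]
```

Request:
arm_command(
  moves=[-1,0,0,0,0,0,-0.15,0,0,0,0,0,0,0,0,0,0,0,0,0,0,0.3,0,0,0,0,0,0,0.3,0,0,-60,0,0,0,0.3,0,0,-60,0,0,0,0.3,0,0,-20,0,0,0,0.3,0,0,0,0,0,0],
  newtons=60,
)

```text
clock: 7.72
tcp_pos: [0.5328, 0.2312, 0.2046]
orientation: [0.002, -0.049, 0.999, 0.001]
wrist_force: [0.2, -0.2, -0.2]
finger_gap: 0.0557
grip_force: 0.0
```

```bash
python3 - <<'E'
from h import *
s=get_state();print(s["clock"],s["tcp_pos"],s["joint_pos"].round(3),np.abs(s["qvel"]).max())
im,d,P,T,f,i=cam("wrist"); cv2.imwrite("pics/w3.png",im)
m=(P[...,2]>.07)&(P[...,2]<.11)&(np.hypot(P[...,0]-.528,P[...,1]-.228)<.04)
r=cv2.minAreaRect(P[m][:,:2].astype(np.float32));print(r)
z=np.load("w1.npz")["P"]
for Q in (z,P):
    m=(Q[...,2]>.036)&(Q[...,2]<.044)&(np.hypot(Q[...,0]-.53,Q[...,1]-.23)<.075)
    m=m.astype(np.uint8);n,l,st,c=cv2.connectedComponentsWithStats(m);k=1+np.argmax(st[1:,4]);print(cv2.minAreaRect(Q[l==k][:,:2].astype(np.float32)))
E
```

```text
7.725 [0.53282882 0.23119144 0.20459538] [0.271 0.329 0.003 1.241 0.    0.173] 0.06508806762284024
((0.5310973525047302, 0.23180128633975983), (0.04579193517565727, 0.01435764692723751), 64.0396499633789)
((0.5313563942909241, 0.23170940577983856), (0.10010847449302673, 0.0999816358089447), 10.151284217834473)
((0.5309220552444458, 0.23158198595046997), (0.0993039682507515, 0.10019583255052567), 10.205306053161621)
```

View pics/w3.png

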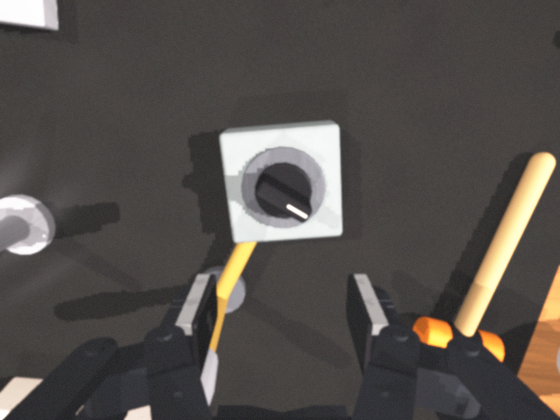

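Request:
arm_command(
  moves=[0.3,0,0,0,0,0,-0.174,0.3,0,0,0,0,0,-0.174,0.3,0,0,0,0,0,-0.174,0.3,0,0,0,0,0,-0.174,0.3,0,0,0,0,0,-0.174,0.3,0,0,0,0,0,-0.174,0.3,0,0,0,0,0,-0.174,0.3,0,0,0,0,0,0],
)

```text
clock: 8.78
tcp_pos: [0.5306, 0.2306, 0.2001]
orientation: [-0.002, -0.611, 0.792, 0.001]
wrist_force: [0.4, 0.5, -1.0]
finger_gap: 0.0556
grip_force: 0.0
```

```bash
python3 - <<'E'
from h import *
s=get_state();print(s["clock"],s["tcp_pos"],s["joint_pos"].round(3),np.abs(s["qvel"]).max())
im,d,P,T,f,i=cam("wrist"); cv2.imwrite("pics/w4.png",im)
rr=np.hypot(P[...,0]-.5312,P[...,1]-.2317)
m=(P[...,2]>.07)&(P[...,2]<.11)&(rr<.04)
r=cv2.minAreaRect(P[m][:,:2].astype(np.float32));print(r)
a=np.radians(64);perp=abs(-(P[...,0]-.5312)*np.sin(a)+(P[...,1]-.2317)*np.cos(a))
for lo,hi in ((.009,.012),(.012,.015),(.015,.018),(.018,.021),(.021,.03),(.03,.036)):
    m=(perp>lo)&(rr<hi)&(rr>lo);print(lo,hi,m.sum(),np.percentile(P[m][:,2],[5,50,95]).round(4))
y=q2R(s["orientation"])[:,1];print(np.degrees(np.arctan2(y[1],y[0])))
plan([.5312,.2317,.058])
E
```

```text
8.775 [0.53062298 0.23064521 0.20008984] [ 0.271  0.334 -0.002  1.239  0.    -1.043] 0.061742473629558974
((0.531161904335022, 0.23119649291038513), (0.045176781713962555, 0.014039870351552963), 64.09585571289062)
0.009 0.012 92 [0.0544 0.0556 0.0565]
0.012 0.015 104 [0.0546 0.0554 0.0566]
0.015 0.018 140 [0.0544 0.0557 0.2765]
0.018 0.021 130 [0.0544 0.0555 0.0567]
0.021 0.03 4432 [0.0474 0.2361 0.2825]
0.03 0.036 2595 [0.047  0.244  0.2787]
165.29368928685807
shift mm [ -1.3  -0.5 142.5] | 142.5
```

Request:
arm_command(
  moves=[0.3,-1,0,40,0,0,0.1,0.3,0,0,50,0,0,0.1,0.3,0,0,48,0,0,0,0.3,0,0,0,0,0,0,-1,0,0,0,0,0,0,-1,0,0,0,0,0,0,-1,0,0,0,0,0,0,-1,0,0,0,0,0,0],
  newtons=100,
)

```text
clock: 9.82
tcp_pos: [0.5329, 0.2331, 0.0671]
orientation: [0.002, -0.53, 0.848, 0.0]
wrist_force: [-3.8, 1.1, 7.3]
finger_gap: 0.0112
grip_force: 99.7
```

Request:
arm_command(
  moves=[-1,0,0,0,0,0,0.15,-1,0,0,0,0,0,0.15,-1,0,0,0,0,0,0],
)

```text
clock: 10.2
tcp_pos: [0.5328, 0.2331, 0.0674]
orientation: [0.002, -0.403, 0.915, -0.001]
wrist_force: [-2.6, -2.6, 8.6]
finger_gap: 0.0115
grip_force: 224.3
```

```bash
python3 - <<'E'
from h import *
s=get_state();print(s["joint_pos"].round(3),s["ft_torque"],s["tcp_pos"])
im,d,P,T,f,i=cam("wrist"); cv2.imwrite("pics/w5.png",im[100:400,130:430])
E
```

```text
[ 0.275  0.421 -0.214  0.932 -0.001 -0.555] [-0.62805947  0.54067271  6.41823529] [0.53283361 0.23313153 0.06738312]
```

View pics/w5.png

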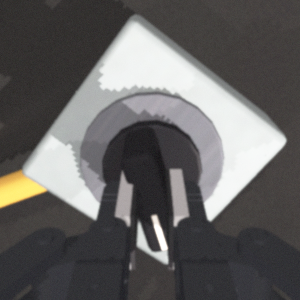

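```bash
cat >> h.py <<'E'
def bar(tag):
    s=get_state(); im,d,P,T,f,i=cam("wrist")
    g=im.min(2); m=(g>170)&(P[...,2]>.076)&(P[...,2]<.092)&(np.hypot(P[...,0]-.5312,P[...,1]-.2317)<.03)
    m=m.astype(np.uint8);n,l,st,c=cv2.connectedComponentsWithStats(m)
    y=q2R(s["orientation"])[:,1]
    print(tag,"tool y",np.degrees(np.arctan2(y[1],y[0])).round(1),"torque",s["ft_torque"].round(1),"tcp",s["tcp_pos"].round(4),"gap",s["finger_gap"])
    for k in range(1,n):
        if st[k,4]<8: continue
        q=P[l==k][:,:2]; c0=q.mean(0)-[.5312,.2317]; w=np.linalg.svd(q-q.mean(0))[2][0]
        print("  mark",st[k],c0.round(4),"ang from centre",np.degrees(np.arctan2(c0[1],c0[0])).round(1),"axis",np.degrees(np.arctan2(w[1],w[0])).round(1)%180)
E
python3 -c "
from h import *
bar('now')"
```

```text
now tool y 137.6 torque [-0.6  0.5  6.3] tcp [0.5328 0.2331 0.0674] gap 0.011498099091927456
  mark [282 316  15  35 220] [0.0058 0.011 ] ang from centre 62.2 axis 62.7
```

Request:
arm_command(
  moves=[-1,0,0,0,0,0,0.15,-1,0,0,0,0,0,0.15,-1,0,0,0,0,0,0],
)

```text
clock: 10.68
tcp_pos: [0.533, 0.2333, 0.0677]
orientation: [0.002, -0.27, 0.963, -0.002]
wrist_force: [-0.6, -5.3, 8.8]
finger_gap: 0.0115
grip_force: 459.7
```

```bash
python3 -c "
from h import *
bar('now')"
```

```text
now tool y 121.4 torque [-2.   0.3 13.5] tcp [0.533  0.2333 0.0677] gap 0.011545784986652631
  mark [284 314  13  20 105] [0.0041 0.0072] ang from centre 60.4 axis 58.1
```

Request:
arm_command(
  moves=[-1,0,0,0,0,0,-0.15,-1,0,0,0,0,0,-0.15,-1,0,0,0,0,0,-0.15,0,0,0,0,0,0,0,0,0,0,0,0,0,0,0,0,0,-60,0,0,0,0,0,0,-60,0,0,0,0,0,0,-60,0,0,0],
  newtons=40,
)

```text
clock: 11.72
tcp_pos: [0.5321, 0.2315, 0.2462]
orientation: [0.0, -0.463, 0.886, -0.0]
wrist_force: [1.0, -0.1, -0.3]
finger_gap: 0.0424
grip_force: 0.0
```

```bash
python3 - <<'E'
from h import *
bar("rel")
z=np.load("side0.npz");t=np.load("top0.npz")
P=t["P"];m=(P[...,2]>.015)&(abs(P[...,0]-.52)<.16)&(abs(P[...,1]+.2)<.09)
print(cv2.minAreaRect(P[m][:,:2].astype(np.float32)))
Rt=np.array([[-1,0,0],[0,1,0],[0,0,-1.]])  # tool x=-x, y=+y, z down
plan([.52,-.17,.24],Rt)
E
```

```text
rel tool y 145.1 torque [ 0. -0.  0.] tcp [0.5321 0.2315 0.2462] gap 0.042429152131854365
  mark [281 195   7  20  84] [0.0058 0.0114] ang from centre 63.1 axis 64.5
((0.52195143699646, -0.21023033559322357), (0.09844934195280075, 0.22607822716236115), 85.0273208618164)
shift mm [ 338.9 -217.4   13.8] | 402.9
rotvec [-0.003  0.013  0.963]
```

Request:
arm_command(
  moves=[0,48,-31,0,0,0,0,0,48,-31,0,0,0,0,0,48,-31,0,0,0,0,0,48,-31,0,0,0,0,0,48,-31,0,0,0,0,0,48,-31,0,0,0,0,0,50,-31,0,0,0,0,0,0,0,0,0,0,0.18],
)

```text
clock: 12.78
tcp_pos: [0.518, -0.1741, 0.2438]
orientation: [-0.0, -0.377, 0.926, -0.0]
wrist_force: [-0.1, 0.2, 0.9]
finger_gap: 0.0427
grip_force: 0.0
```

Request:
arm_command(
  moves=[0,0,0,0,0,0,0.18,0,0,0,0,0,0,0.18,0,0,0,0,0,0,0.18,0,0,0,0,0,0,0.18,0,0,0,0,0,0,0.07,0,0,0,0,0,0,0],
)

```text
clock: 13.52
tcp_pos: [0.5183, -0.1697, 0.2441]
orientation: [-0.0, 0.003, 1.0, 0.0]
wrist_force: [0.1, 0.3, -0.3]
finger_gap: 0.0424
grip_force: 0.0
```

```bash
python3 - <<'E'
from h import *
s=get_state();print(s["clock"],s["tcp_pos"],s["joint_pos"].round(3),np.abs(s["qvel"]).max())
im,d,P,T,f,i=cam("wrist"); cv2.imwrite("pics/w6.png",im); np.savez("w6.npz",im=im,P=P,T=T)
for r in recognise("wrist","plate_a")[:5]:
    u,v=map(int,r["point"]);print(u,v,r["confidence"],P[v,u].round(4))
E
```

```text
13.525 [ 0.51831481 -0.16973504  0.24408477] [-0.464  0.252 -0.005  1.314 -0.    -0.458] 0.03431070829525001
44 58 0.95 [ 0.4076 -0.3928  0.0134]
240 103 0.88 [ 0.4464 -0.2034  0.0799]
234 189 0.85 [ 0.5177 -0.2116  0.0798]
236 257 0.69 [ 0.5863 -0.2139  0.0719]
```

View pics/w6.png

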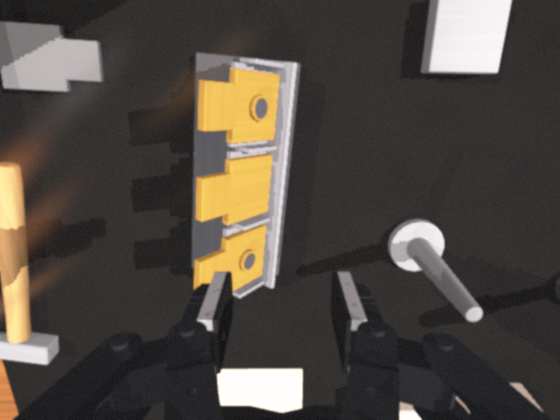

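```bash
cat >> h.py <<'E'
def plates(im,P):
    hsv=cv2.cvtColor(im,cv2.COLOR_BGR2HSV)
    m=((hsv[...,0]>12)&(hsv[...,0]<35)&(hsv[...,1]>110)&(P[...,2]>.02)&(P[...,2]<.14)&(abs(P[...,0]-.52)<.13)&(abs(P[...,1]+.2)<.09)).astype(np.uint8)
    n,l,st,c=cv2.connectedComponentsWithStats(m)
    return [(c[k].round(),P[l==k]) for k in range(1,n) if st[k,4]>300]
def fit(Q):
    c=Q.mean(0); q=Q
    for _ in range(4):
        c=q.mean(0); n=np.linalg.svd(q-c)[2][2]; n*=np.sign(n[2]); r=(Q-c)@n; q=Q[abs(r)<.0025]
    return c,n,q
E
python3 - <<'E'
from h import *
z=np.load("w6.npz");im=z["im"];P=z["P"]
for c,Q in plates(im,P):
    ce,n,q=fit(Q); yaw=np.arctan2(n[1],n[0])
    up=np.array([0,0,1.])-n[2]*n; up/=np.linalg.norm(up); w=np.cross(up,n)  # width axis
    uv=np.c_[(q-ce)@w,(q-ce)@up].astype(np.float32)
    hi=np.percentile(uv[:,1],99.5);lo=np.percentile(uv[:,1],.5)
    tg=uv[(uv[:,1]>hi-.022)&(uv[:,1]<hi-.004)][:,0]; wd=uv[(uv[:,1]<hi-.045)&(uv[:,1]>hi-.08)][:,0]
    e=lambda a:np.percentile(a,[1,99])
    print(c,len(q),"n",n.round(3),"elev",np.degrees(np.arcsin(n[2])).round(1),"yaw",np.degrees(yaw).round(1),"len",(hi-lo).round(4),"tongue",e(tg).round(4),"wide",e(wd).round(4))
    print("  surface top mid",(ce+up*hi+w*e(tg).mean()).round(4),"bottom mid",(ce+up*lo+w*e(wd).mean()).round(4), "w",w.round(3),"up",up.round(3))
    # orientation of wide edges
    for side in (0,1):
        ys=np.linspace(hi-.08,hi-.045,8);xs=[np.percentile(uv[(abs(uv[:,1]-y)<.004)][:,0],1 if side==0 else 99) for y in ys]
        print("  edge slope deg",np.degrees(np.polyfit(ys,xs,1)[0]).round(1))
E
```

```text
[239. 105.] 4171 n [0.083 0.812 0.577] elev 35.3 yaw 84.2 len 0.0893 tongue [-0.0183  0.0168] wide [-0.0287  0.0272]
  surface top mid [ 0.447  -0.2265  0.1101] bottom mid [ 0.4523 -0.1752  0.0372] w [-0.995  0.102 -0.   ] up [-0.059 -0.574  0.816]
  edge slope deg 0.3
  edge slope deg -0.3
[235. 190.] 3721 n [0.08  0.813 0.577] elev 35.3 yaw 84.4 len 0.089 tongue [-0.0184  0.0168] wide [-0.0292  0.0275]
  surface top mid [ 0.5184 -0.2338  0.1101] bottom mid [ 0.5234 -0.1827  0.0374] w [-0.995  0.098 -0.   ] up [-0.057 -0.574  0.817]
  edge slope deg -0.2
  edge slope deg 0.4
[233. 258.] 2216 n [0.078 0.813 0.577] elev 35.3 yaw 84.5 len 0.0891 tongue [-0.0104  0.0126] wide [-0.0336  0.0231]
  surface top mid [ 0.5836 -0.2405  0.11  ] bottom mid [ 0.5948 -0.1899  0.0372] w [-0.995  0.095  0.   ] up [-0.055 -0.575  0.817]
  edge slope deg 1.7
  edge slope deg -0.1
```

```bash
cat > g.py <<'E'
from h import *
n=np.array([.080,.813,.577]);n/=np.linalg.norm(n); up=np.array([0,0,1.])-n[2]*n; up/=np.linalg.norm(up)
n2=n
bot=np.array([.5234,-.1827,.0374])-n*.004
x=np.cross(n,-up); Rg=np.c_[x,n,-up]
Rf=np.c_[-x,-n,-up]
def st():
    s=get_state();print(s["clock"],s["tcp_pos"].round(4),s["joint_pos"].round(3),"F",s["wrist_force"].round(1),"gap",round(s["finger_gap"],4),s["grip_force"])
E
python3 - <<'E'
from g import *
print(bot.round(4),up.round(3)); plan(bot+up*.137,Rg)
E
```

```text
[ 0.5231 -0.186   0.0351] [-0.056 -0.574  0.817]
shift mm [  2.7 -95.   97.2] | 135.9
rotvec [-0.614 -0.029  0.091]
```

Request:
arm_command(
  moves=[0,0,-30,0,-0.154,-0.007,0.023,0,0,-30,0,-0.154,-0.007,0.023,0,0,-30,0,-0.154,-0.007,0.023,0,0,0,0,-0.154,-0.007,0.023,0,0,0,0,0,0,0,0,0,0,0,0,0,0],
)

```text
clock: 14.38
tcp_pos: [0.5164, -0.2575, 0.2307]
orientation: [0.014, 0.047, 0.952, 0.302]
wrist_force: [-0.0, 0.3, -0.2]
finger_gap: 0.0425
grip_force: 0.0
```

```bash
python3 - <<'E'
from g import *
st();plan(bot+up*.137,Rg)
E
```

```text
14.375 [ 0.5164 -0.2575  0.2307] [-0.832  0.627  0.37   1.756  0.442 -0.835] F [-0.   0.3 -0.2] gap 0.0425 0.0
shift mm [  0.3 -54.2  64.2] | 84.0
rotvec [-0.    -0.001 -0.   ]
```

Request:
arm_command(
  moves=[0,0,-27,32,0,0,0,0,0,-27,32,0,0,0,0,0,0,0,0,0,0,0,0,0,0,0,0,0],
)

```text
clock: 14.88
tcp_pos: [0.5163, -0.2638, 0.15]
orientation: [0.015, 0.046, 0.952, 0.302]
wrist_force: [-0.4, 0.3, -0.2]
finger_gap: 0.0425
grip_force: 0.0
```

```bash
python3 - <<'E'
from g import *
st();plan(bot+up*.057,Rg)
im,d,P,T,f,i=cam("wrist");cv2.imwrite("pics/w7.png",im)
for c,Q in plates(im,P):
    ce,nn,q=fit(Q);print(c,len(q),nn.round(3))
    v=q-bot; s=v@up; w=v@x
    print(" off plane",(v@n).mean().round(4),"s range",np.percentile(s,[1,99]).round(4),"tongue w",np.percentile(w[(s>.065)&(s<.085)],[1,99]).round(4) if ((s>.065)&(s<.085)).any() else None)
E
```

```text
14.875 [ 0.5163 -0.2638  0.15  ] [-0.839  0.67   0.247  1.592  0.44  -0.843] F [-0.4  0.3 -0.2] gap 0.0425 0.0
shift mm [ 0.9 -2.4 81.9] | 81.9
rotvec [-0.001  0.     0.002]
[279. 106.] 1020 [0.032 0.745 0.666]
 off plane 0.0013 s range [0.0337 0.0898] tongue w None
[277. 265.] 1626 [0.064 0.815 0.576]
 off plane 0.0001 s range [0.0249 0.0901] tongue w [-0.0551  0.0179]
```

View pics/w7.png

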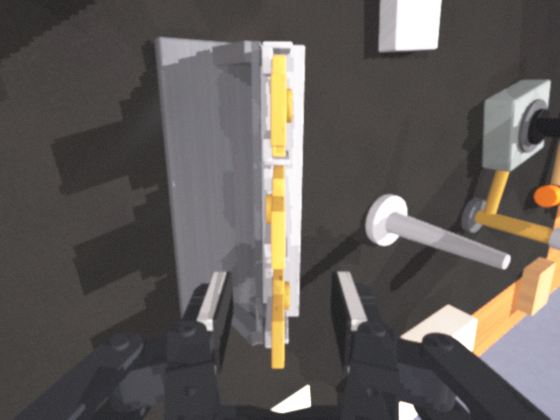

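Request:
arm_command(
  moves=[0,1,-2,30,0,0,0,0,0,0,30,0,0,0,0,0,0,22,0,0,0,0,0,0,0,0,0,0,0,0,0,0,0,0,0],
)

```text
clock: 15.55
tcp_pos: [0.5197, -0.2199, 0.0809]
orientation: [0.015, 0.047, 0.952, 0.302]
wrist_force: [0.0, 0.3, 0.8]
finger_gap: 0.0431
grip_force: 0.0
```

```bash
python3 - <<'E'
from g import *
st();plan(bot+up*.057,Rg)
E
```

```text
15.55 [ 0.5197 -0.2199  0.0809] [-0.789  0.667  0.065  1.39   0.461 -0.791] F [0.  0.3 0.8] gap 0.0431 0.0
shift mm [0.  1.4 0.1] | 1.4
rotvec [-0.     0.001  0.001]
```

Request:
arm_command(
  moves=[0,0,1,0,0,0,0,-1,0,0,0,0,0,0,-1,0,0,0,0,0,0,-1,0,0,0,0,0,0,-1,0,0,0,0,0,0,-1,0,0,0,0,0,0],
  newtons=60,
)

```text
clock: 16.3
tcp_pos: [0.5192, -0.2181, 0.0804]
orientation: [0.015, 0.047, 0.952, 0.303]
wrist_force: [-0.5, 0.4, 6.0]
finger_gap: 0.0072
grip_force: 59.2
```

```bash
python3 - <<'E'
from g import *
st();plan(bot+up*.057,Rg)
E
```

```text
16.3 [ 0.5192 -0.2181  0.0804] [-0.788  0.667  0.061  1.389  0.463 -0.79 ] F [-0.5  0.4  6. ] gap 0.0072 59.218103885650635
shift mm [-0.8  0.3 -1.4] | 1.6
rotvec [ 0.002  0.    -0.001]
```

Request:
arm_command(
  moves=[-1,0,0,-15,0,0,0,-1,0,0,-25,0,0,0,-1,0,0,-25,0,0,0,-1,0,0,-25,0,0,0,-1,0,0,0,0,0,0,-1,0,0,0,0,0,0],
)

```text
clock: 17.05
tcp_pos: [0.5137, -0.2699, 0.1522]
orientation: [0.014, 0.047, 0.952, 0.303]
wrist_force: [1.1, -0.9, -2.2]
finger_gap: 0.0075
grip_force: 58.7
```

```bash
python3 - <<'E'
from g import *
st();plan(bot+up*.147,Rg)
E
```

```text
17.05 [ 0.5137 -0.2699  0.1522] [-0.848  0.677  0.263  1.608  0.436 -0.85 ] F [ 1.1 -0.9 -2.2] gap 0.0075 58.67537498474121
shift mm [-1.1  1.4 -2.6] | 3.2
rotvec [ 0.002 -0.001 -0.001]
```

Holding (gap 7.5 mm, weight felt). Rotate half a turn about the tool axis.

Request:
arm_command(
  moves=[-1,0,0,0,0,0,0.15,-1,0,0,0,0,0,0.175,-1,0,0,0,0,0,0.175,-1,0,0,0,0,0,0.175,-1,0,0,0,0,0,0.175,-1,0,0,0,0,0,0.175,-1,0,0,0,0,0,0.175,-1,0,0,0,0,0,0.175],
)

```text
clock: 18.05
tcp_pos: [0.5135, -0.2688, 0.1519]
orientation: [-0.183, 0.642, 0.704, 0.243]
wrist_force: [0.2, 0.4, -2.8]
finger_gap: 0.0072
grip_force: 58.6
```

Request:
arm_command(
  moves=[-1,0,0,0,0,0,0.175,-1,0,0,0,0,0,0.175,-1,0,0,0,0,0,0.175,-1,0,0,0,0,0,0.175,-1,0,0,0,0,0,0.175,-1,0,0,0,0,0,0.175,-1,0,0,0,0,0,0.175,-1,0,0,0,0,0,0.175],
)

```text
clock: 19.05
tcp_pos: [0.5135, -0.2688, 0.1519]
orientation: [-0.296, 0.944, 0.125, 0.068]
wrist_force: [-0.5, -0.2, -2.0]
finger_gap: 0.0073
grip_force: 58.6
```

Request:
arm_command(
  moves=[-1,0,0,0,0,0,0.15,-1,0,0,0,0,0,0.04,-1,0,0,0,0,0,0,-1,0,0,0,0,0,0],
)

```text
clock: 19.55
tcp_pos: [0.5138, -0.2694, 0.1525]
orientation: [-0.301, 0.952, 0.037, 0.041]
wrist_force: [0.0, -0.8, -2.0]
finger_gap: 0.0071
grip_force: 58.6
```

```bash
python3 - <<'E'
from g import *
st();plan(bot+up*.146,Rf)
im,d,P,T,f,i=cam("wrist");cv2.imwrite("pics/w8.png",im)
E
```

```text
19.55 [ 0.5138 -0.2694  0.1525] [-0.847  0.677  0.263  1.609  0.436  2.114] F [ 0.  -0.8 -2. ] gap 0.0071 58.64237308502197
shift mm [ 1.2 -0.6 -1.7] | 2.2
rotvec [-0.002  0.002  0.176]
```

View pics/w8.png

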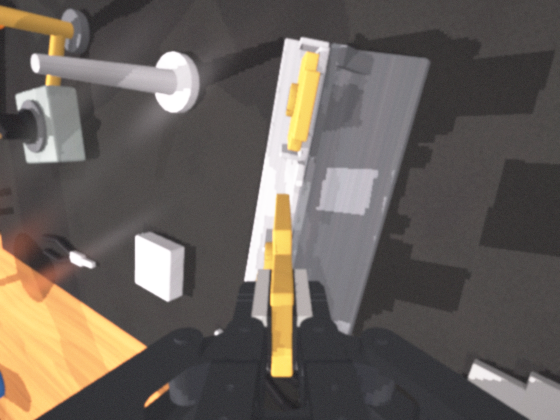

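Request:
arm_command(
  moves=[-1,0,0,0,0,0,0.12,-1,1,-1,0,0,0,0.056,-1,0,0,0,0,0,0,-1,0,0,0,0,0,0],
)

```text
clock: 20.1
tcp_pos: [0.5149, -0.2691, 0.1536]
orientation: [-0.303, 0.952, -0.046, 0.015]
wrist_force: [-0.1, 0.5, -2.2]
finger_gap: 0.0067
grip_force: 58.6
```

```bash
python3 - <<'E'
from g import *
st();plan(bot+up*.1456,Rf)
im,d,P,T,f,i=cam("wrist");cv2.imwrite("pics/w9.png",im)
hsv=cv2.cvtColor(im,cv2.COLOR_BGR2HSV)
m=((hsv[...,0]>12)&(hsv[...,0]<35)&(hsv[...,1]>110)&(abs(P[...,0]-.52)<.2)&(abs(P[...,1]+.2)<.15)&(P[...,2]>.03)).astype(np.uint8)
k,l,sta,c=cv2.connectedComponentsWithStats(m)
for j in range(1,k):
    if sta[j,4]<150: continue
    v=P[l==j]-bot; print(c[j].round(),sta[j,4],"w",np.percentile(v@x,[1,50,99]).round(4),"n",np.percentile(v@n,[2,25,50,75,98]).round(4),"s",np.percentile(v@up,[1,50,99]).round(4))
E
```

```text
20.1 [ 0.5149 -0.2691  0.1536] [-0.846  0.676  0.265  1.61   0.437  2.291] F [-0.1  0.5 -2.2] gap 0.0067 58.63817811012268
shift mm [-0.   0.1 -0.6] | 0.6
rotvec [-0.002  0.001  0.001]
[281. 102.] 1466 w [-0.1002 -0.0746 -0.0445] n [-0.0036 -0.0019  0.0001  0.0022  0.0074] s [0.0348 0.0883 0.0901]
[281. 290.] 3775 w [-0.026  -0.0119  0.0196] n [-0.0036 -0.0018  0.0003  0.0024  0.0069] s [0.098  0.1754 0.184 ]
```

Request:
arm_command(
  moves=[-1,0,-1.5,20,0,0,0,-1,0,0,20,0,0,0,-1,0,0,20,0,0,0,-1,0,0,15,0,0,0,-1,0,0,10,0,0,0,-1,0,0,0,0,0,0,-1,0,0,0,0,0,0],
)

```text
clock: 21.02
tcp_pos: [0.5201, -0.2195, 0.0856]
orientation: [-0.303, 0.952, -0.047, 0.015]
wrist_force: [0.8, -0.3, -1.4]
finger_gap: 0.0071
grip_force: 58.7
```

```bash
cat > m.py <<'E'
from g import *
st();plan(bot+up*.0556,Rf)
im,d,P,T,f,i=cam("wrist");cv2.imwrite("pics/w10.png",im)
hsv=cv2.cvtColor(im,cv2.COLOR_BGR2HSV)
m=((hsv[...,0]>12)&(hsv[...,0]<35)&(hsv[...,1]>110)&(abs(P[...,0]-.52)<.2)&(abs(P[...,1]+.2)<.15)&(P[...,2]>.03)).astype(np.uint8)
k,l,sta,c=cv2.connectedComponentsWithStats(m)
for j in range(1,k):
    if sta[j,4]<150: continue
    v=P[l==j]-bot; print(c[j].round(),sta[j,4],"w",np.percentile(v@x,[1,50,99]).round(4),"n",np.percentile(v@n,[2,25,50,75,98]).round(4),"s",np.percentile(v@up,[1,50,99]).round(4))
E
python3 m.py
```

```text
21.025 [ 0.5201 -0.2195  0.0856] [-0.788  0.665  0.072  1.401  0.462  2.351] F [ 0.8 -0.3 -1.4] gap 0.0071 58.66420805454254
shift mm [-0.3  1.6  5.1] | 5.4
rotvec [-0.001 -0.    -0.   ]
[286. 109.] 3891 w [-0.1006 -0.0759 -0.0448] n [-0.0038 -0.0019  0.0002  0.0021  0.0075] s [0.0349 0.0885 0.0902]
[281. 306.] 4398 w [-0.0262 -0.0078  0.0715] n [-0.0024 -0.0004  0.0018  0.0037  0.0083] s [0.0168 0.0815 0.0999]
```

Request:
arm_command(
  moves=[-1,0,0.5,3,0,0,0,-1,0,0.5,2,0,0,0,-1,0,0,2,0,0,0,-1,0,0,2,0,0,0,-1,0,0,0,0,0,0],
)

```text
clock: 21.7
tcp_pos: [0.5202, -0.2174, 0.0809]
orientation: [-0.301, 0.952, -0.047, 0.016]
wrist_force: [-8.9, -10.4, 19.4]
finger_gap: 0.0074
grip_force: 62.5
```

```bash
python3 m.py
```

```text
21.7 [ 0.5202 -0.2174  0.0809] [-0.785  0.663  0.058  1.383  0.462  2.357] F [ -8.9 -10.4  19.4] gap 0.0074 62.453874349594116
shift mm [-0.2  0.6  0. ] | 0.7
rotvec [ 0.002 -0.002 -0.001]
[283. 110.] 4152 w [-0.1005 -0.0758 -0.0449] n [-0.0037 -0.0018  0.0003  0.0022  0.0075] s [0.035  0.0885 0.0903]
[281. 308.] 4471 w [-0.026  -0.007   0.0718] n [-0.003  -0.0012  0.0009  0.0031  0.008 ] s [0.0163 0.0759 0.0949]
```

Request:
arm_command(
  moves=[-1,0,0.5,-2,0,0,0,-0.6,0,0,0,0,0,0,-0.3,0,0,0,0,0,0,0,0,0,0,0,0,0,0,0,0,0,0,0,0,0,0,0,0,0,0,0],
)

```text
clock: 22.5
tcp_pos: [0.5201, -0.216, 0.0785]
orientation: [-0.303, 0.952, -0.047, 0.014]
wrist_force: [0.2, 0.6, -0.3]
finger_gap: 0.0427
grip_force: 0.0
```

```bash
python3 m.py
```

```text
22.5 [ 0.5201 -0.216   0.0785] [-0.784  0.668  0.058  1.384  0.463  2.355] F [ 0.2  0.6 -0.3] gap 0.0427 0.0
shift mm [ 0.   0.3 -2.7] | 2.8
rotvec [-0.002  0.001 -0.   ]
[282. 109.] 4288 w [-0.1005 -0.0761 -0.0449] n [-0.0038 -0.0019  0.0002  0.0021  0.0076] s [0.0354 0.0885 0.0902]
[281. 308.] 4525 w [-0.026  -0.0065  0.0714] n [-0.0035 -0.0016  0.0005  0.0026  0.0079] s [0.0167 0.0717 0.0896]
```

Request:
arm_command(
  moves=[0,0,0,-20,0,0,0,0,0,0,-40,0,0,0,0,0,0,-50,0,0,0,0,0,0,-50,0,0,0,0,0,-30,0,-0.15,0,0,0,0,-30,0,-0.15,0,0,0,0,-30,0,-0.15,0,0,0,0,0,0,0,0,0],
)

```text
clock: 23.55
tcp_pos: [0.5197, -0.2248, 0.2525]
orientation: [-0.082, 0.996, -0.046, 0.006]
wrist_force: [0.5, -0.1, 0.3]
finger_gap: 0.0429
grip_force: 0.0
```

```bash
python3 - <<'E'
from g import *
st()
im,d,P,T,f,i=cam("wrist");cv2.imwrite("pics/w11.png",im)
for c,Q in plates(im,P):
    ce,nn,q=fit(Q);v=q-bot
    print(c,len(q),nn.round(3),"w",np.percentile(v@x,[1,99]).round(4),"n",np.median(v@n).round(4),"s",np.percentile(v@up,[1,99]).round(4),"collar h", np.percentile((Q-ce)@nn,99.5).round(4))
E
```

```text
23.55 [ 0.5197 -0.2248  0.2525] [-0.627  0.347  0.134  1.439  0.143  2.6  ] F [ 0.5 -0.1  0.3] gap 0.0429 0.0
[303.  99.] 2918 [0.083 0.811 0.579] w [-0.1005 -0.0452] n 0.0038 s [0.0031 0.0893] collar h 0.0051
[300. 187.] 2401 [0.087 0.808 0.582] w [-0.0258  0.0305] n 0.004 s [0.0018 0.0889] collar h 0.0052
[299. 256.] 2013 [0.088 0.809 0.581] w [0.0422 0.0986] n 0.0043 s [0.0019 0.0888] collar h 0.005
```

View pics/w11.png

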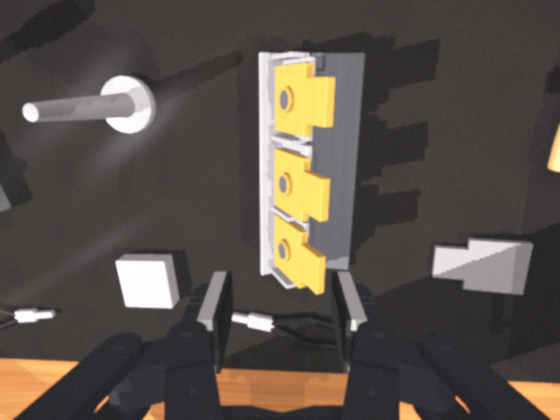

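All three plates now show their collars, at about (287,99), (286,184) and (284,250). The turned plate is fully seated in the middle bay, and the gripper touches nothing.

```bash
python3 -c "
from workcell import *
print(hand_in())"
```

```text
the job is handed in; nothing more can be done
None
```

The job is handed in, though `hand_in()` returned no verdict: the gas knob is turned clockwise to its stop, and the reversed plate is back in the middle bay, collar out and tongue up, with the other two plates and the tools left where they were.

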